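Tamp the polishing media level in the tub

TASK

Pick up the hand tamper and work the heaped ceramic balls in the red tub down into one level layer, with no ball left sitting on others, finishing with a steady firm press of the tamper on the levelled balls. The balls are brittle and chip at about 45 N, so press lightly (around 10 N is plenty), touch them only with the tamper and spill none. Then stand the tamper upright in the middle of its blue mat and let go, leaving the piston, gauge and box where they are.

Things in the scene. Friction and masses are not known exactly. Their poses are not given: they have to be found in the camera images.
- tub: open square tub of red painted steel, fixed to the bench: 148 x 148 mm outside, 136 x 136 mm inside, walls 6 mm thick, rim 66 mm above the bench, inner floor 6 mm above the bench; a thin white line runs round the inside walls about 37 mm above the inner floor. Origin: centre of the underside, at bench height; x and y along the walls, z up.
- mat: blue square rubber mat, 130 x 130 x 4 mm, fixed flat on the bench to the left or the right of the tub; the tamper stands on it at the start. Origin: centre of the underside.
- tamper: upright hand tamper, 97 mm tall, 0.35 kg: flat round black rubber foot 80 mm across, 10 mm thick; 20 mm stem; square metal guard plate 50 x 50 mm, its top 55 mm above the foot's underside; yellow block handle from 55 to 97 mm, 36 mm along x, 22 mm along y: grip across y, fingertips just on the guard, which carries the push. Origin: centre of the foot's underside; z up.
- tamper_grip (a point): middle of the yellow handle block, on the tamper's axis, 76 mm above the underside of the foot; axes as the tamper's.
- piston: bystander: loose dark grey piston standing on the bench, 80 mm diameter, 50 mm tall, on the other side of the tub from the mat. Origin: centre of its underside.
- gauge: bystander: loose steel feeler gauge lying on the bench beyond the tub, 16 x 105 x 9 mm (long along its y). Origin: centre of its underside.
- ringbox: bystander: loose flat cardboard box with a round paper label, 90 x 90 x 28 mm, on the bench beyond the tub. Origin: centre of its underside.
- ball0: loose stoneware-coloured ceramic polishing ball in the tub, 34 mm diameter, about 55 g; at the start in the bottom of the heap, on the tub's floor. Origin: its centre (23 mm above the tub's underside when it lies on the floor of the tub). It rolls, so its axes mean nothing.
- ball1: loose stoneware-coloured ceramic polishing ball in the tub, 34 mm diameter, about 55 g; at the start in the bottom of the heap, on the tub's floor. Origin: its centre (23 mm above the tub's underside when it lies on the floor of the tub). It rolls, so its axes mean nothing.
- ball2: loose stoneware-coloured ceramic polishing ball in the tub, 34 mm diameter, about 55 g; at the start in the bottom of the heap, on the tub's floor. Origin: its centre (23 mm above the tub's underside when it lies on the floor of the tub). It rolls, so its axes mean nothing.
- ball3: loose stoneware-coloured ceramic polishing ball in the tub, 34 mm diameter, about 55 g; at the start in the bottom of the heap, on the tub's floor. Origin: its centre (23 mm above the tub's underside when it lies on the floor of the tub). It rolls, so its axes mean nothing.
- ball4: loose stoneware-coloured ceramic polishing ball in the tub, 34 mm diameter, about 55 g; at the start in the bottom of the heap, on the tub's floor. Origin: its centre (23 mm above the tub's underside when it lies on the floor of the tub). It rolls, so its axes mean nothing.
- ball5: loose stoneware-coloured ceramic polishing ball in the tub, 34 mm diameter, about 55 g; at the start in the bottom of the heap, on the tub's floor. Origin: its centre (23 mm above the tub's underside when it lies on the floor of the tub). It rolls, so its axes mean nothing.
- ball6: loose stoneware-coloured ceramic polishing ball in the tub, 34 mm diameter, about 55 g; at the start in the bottom of the heap, on the tub's floor. Origin: its centre (23 mm above the tub's underside when it lies on the floor of the tub). It rolls, so its axes mean nothing.
- ball7: loose stoneware-coloured ceramic polishing ball in the tub, 34 mm diameter, about 55 g; at the start on top of three others, held by friction: pressing straight down jams it until the balls under it are worked apart by moving the lightly pressed tamper sideways. Origin: its centre (23 mm above the tub's underside when it lies on the floor of the tub). It rolls, so its axes mean nothing.
- ball8: loose stoneware-coloured ceramic polishing ball in the tub, 34 mm diameter, about 55 g; at the start on top of three others, held by friction: pressing straight down jams it until the balls under it are worked apart by moving the lightly pressed tamper sideways. Origin: its centre (23 mm above the tub's underside when it lies on the floor of the tub). It rolls, so its axes mean nothing.
Mind the look-alikes: they are no part of the job. Several things look just like the mat: the one meant starts nearest to the robot's base. Leave any pink look-alike of the ball4 alone.

How it is judged:
On the way, in this order (a step that is already met when the one before it is completed fails the run):
1. the tamper has been lifted and held over the tub (horizontal distance between tamper and tub below 0.06 m and height (world z) of tamper above 0.055 m), for 0.1 s.
2. with all nine balls level in one layer in the tub, the tamper's foot presses on them with more than 4 N for 0.3 s (z of each of ball0, ball1, ball2, ball3, ball4, ball5, ball6, ball7, ball8 in the frame of tub below 0.029 m and horizontal distance between each of ball0, ball1, ball2, ball3, ball4, ball5, ball6, ball7, ball8 and tub below 0.078 m and horizontal distance between tamper and tub below 0.06 m and contact force between tamper_c0 and anything else above 4 N), for 0.3 s.
At the end, for the whole second after the job is handed in: All nine balls lie at rest in the tub in one layer (each centre at most 6 mm higher than that of a ball lying on the tub's floor), and the tamper stands upright, released and at rest on the blue mat, the middle of its foot within 25 mm of the middle of the mat (z of each of ball0, ball1, ball2, ball3, ball4, ball5, ball6, ball7, ball8 in the frame of tub below 0.029 m and horizontal distance between each of ball0, ball1, ball2, ball3, ball4, ball5, ball6, ball7, ball8 and tub below 0.078 m and horizontal distance between tamper and mat below 0.025 m and angle between tamper's own z axis and vertical below 0.08 rad and height (world z) of tamper between 0.001 and 0.008 m and linear speed of each of tamper, ball0, ball1, ball2, ball3, ball4, ball5, ball6, ball7, ball8 below 0.02 m/s and contact force between the fingers and tamper below 0.1 N); the robot touches nothing.
It fails at once if the tamper presses on any one ball with more than 45 N (contact force between tamper and ball0 above 45 N or contact force between tamper and ball1 above 45 N or contact force between tamper and ball2 above 45 N or contact force between tamper and ball3 above 45 N or contact force between tamper and ball4 above 45 N or contact force between tamper and ball5 above 45 N or contact force between tamper and ball6 above 45 N or contact force between tamper and ball7 above 45 N or contact force between tamper and ball8 above 45 N).
It fails at once if a ball is touched by the robot itself rather than the tamper (contact force between any of the fingers, the arm and ball0 above 0.5 N or contact force between any of the fingers, the arm and ball1 above 0.5 N or contact force between any of the fingers, the arm and ball2 above 0.5 N or contact force between any of the fingers, the arm and ball3 above 0.5 N or contact force between any of the fingers, the arm and ball4 above 0.5 N or contact force between any of the fingers, the arm and ball5 above 0.5 N or contact force between any of the fingers, the arm and ball6 above 0.5 N or contact force between any of the fingers, the arm and ball7 above 0.5 N or contact force between any of the fingers, the arm and ball8 above 0.5 N).
It fails at once if the piston, gauge or box is moved more than 15 mm (distance of any of piston, gauge, ringbox from where it was at the start of the episode above 0.015 m).
It also fails if it takes over 72 s, if anything falls off the work surface, if the arm or the gripper's body presses on something with over 40 N, if the wrist force passes 120 N, or if a joint passes its speed limit or range.

ROBOT

A 6-joint arm with a two-finger parallel gripper is mounted at the origin on the work surface. World frame = base frame: x ahead of the robot, y to its left, z up, the work surface at z = 0. Lengths are in m, angles in rad, forces in N, time in s.
With the tool pointing down it reaches from about 0.3 to 0.875 m from the base axis. Payload 6.4 kg.
Tool frame: the origin (TCP) lies on the centre line of the jaws, within the pads' length; the fingertips stand 11 mm ahead of it and the grasp point (between the pads) lies 8 mm behind it; z points along the fingers, y is the line along which they close (so a half turn about z gives the same grasp; the last joint's range is limited). The gripper opens to 88 mm and grips with 3 to 60 N. Pads are 18 mm wide; open, the fingers measure 123 mm over their backs; the gripper's body (75 mm by 187 mm) begins 45 mm behind the grasp point.
Start: joints at [-1.463, 0.181, 1.607, -0, 1.354, -0.206], TCP at [0.178, -0.547, 0.25] pointing down, gripper open.
Joint ranges: [-2.99, 2.99], [-0.89, 2.07], [0.3, 2.58], [-1.14, 4.28], [0, 2.63], [-3.12, 3.12]. Speed limits (rad/s): [2.57, 2.57, 3.01, 3.14, 3.14, 3.14].

INTERFACE

Orientations are given as a unit quaternion [x, y, z, w].
In Python, from cell import sense, read_camera, camera_info, hand_in, trace, tip_of gives the robot as it stands. The module is installed in compiled form; this text tells all that it offers.
- The arm moves only by the tool servo_tool, never from a script. Its argument "rows" is a list of rows, each an object of numbers: "x", "y", "z": the shift along the tool's x, y, z in m; "ax", "ay", "az": the turn, a rotation vector about the tool's x, y, z in rad. A call has 1 to 12 rows; each row is the pose to reach, as a shift and turn from the pose commanded when the call began, along the tool's axes at that moment; what a row does not reach only later rows make up. A row lasts 1/12 s, in which the tool goes at most 41.7 mm and 7.16 degrees, less where a joint would pass 70% of its speed; a pose out of reach is approached as far as the arm can. A call with a gripper value outside its range is refused whole. "hand" is the finger opening in m, from 0 to 0.0881, set as the call begins (left out, the last holds). The fingers move at their own pace and stop on an object; the grip force is fixed at half the most. Time passes only in rows, so rows that repeat a pose let the fingers close. It gives the time, the measured TCP pose, the force, the opening and the grip force at its end, in the units of the state.
- sense(): the state, without advancing time (a new reading comes with each control period).
- read_camera(name): name is "scene" or "top" or "wrist"; returns (picture, depth): 420x560x3 uint8, red, green, blue; 420x560 float32, m along the optical axis (not along the pixel's ray), 0 where there is no reading.
- camera_info(name): a dict with "fov_y" (degrees; the focal length in pixels is half the picture's height over the tangent of half this angle, whatever the lens; pixels are square), "cx", "cy" (the principal point, pixels), "R" (3x3) and "t" (3): a world point X has camera coordinates R X + t; the wrist camera has in their place "tool_from_camera" (4x4, takes a point from camera to tool coordinates, whose origin is the TCP and whose axes are the flange's). Camera axes: x right, y down, z forward; pixel columns grow to the right and rows downward; lengths in m; the calibration is good to about 2 mm. The wrist camera is an equidistant fisheye: a pixel r from the principal point sees the ray r / f radians off the axis. A picture is of the moment at which its call begins: read the wrist's pose just before it. camera_info takes no time and is no camera call.
- hand_in(): hands the job in; it is judged then, once.
Trained networks look in the newest picture that a camera, given by its name, has taken for a name from the list of things; names that differ only in an ending like _2 or _b are one class to them, and where a whole thing is asked for, a point or a joint stands for the part that bears it (a point fixed in the world has none). Each returns a list of dicts, best first, with "score" (0 to 1); they miss things now and then, are a little off and sometimes report something else, mostly with a low value. They report only what shows in the picture. A call takes as long as a camera call. They do not tell look-alikes from the thing itself.
- trace(label, camera): "mask" (420x560 bool, what is visible of it).
- tip_of(label, camera): "point" ([x, y, z] in m, in world coordinates, good to about 4 mm: a listed point, or the origin of a listed thing).
The state is a dict: "time_s": time; "joint_positions": joint angles; "joint_vel": joint speeds; "joint_efforts": joint torques, N m; "eef_pos": TCP position; "tool_rot": TCP orientation; "ft_force": force on the tool from outside, world axes, zero at the start; "wrist_torque": the same for the moment, N m; "finger_gap": finger opening in m; "finger_force": force on a finger pad.
Only numpy, scipy, OpenCV 4.12 (cv2) and the standard library are available. Lean on these libraries where they do the work, as an engineer would, in place of code of your own. Each camera call takes 0.05 s, during which the arm holds its last target. There are 200 camera calls.

## Working session

There is one attempt and no reset: what is moved stays moved. The work goes in short steps, Python scripts to look and compute and a tool call to move; the robot and the scene stay as the last step left them, time stands still between calls to the robot, and variables do not carry over. Pictures are saved under pics/ and viewed, at most 10 in all, crops included, and the job is handed in when it is done.

Besides the shell and the picture viewer there is one more tool, called after "Call:" by a JSON object that holds its "name" and its "arguments". servo_tool: Moves the arm, as the interface text tells. Its arguments: {"type":"object","properties":{"rows":{"type":"array","items":{"type":"object","properties":{"x":{"type":"number"},"y":{"type":"number"},"z":{"type":"number"},"ax":{"type":"number"},"ay":{"type":"number"},"az":{"type":"number"}}}},"hand":{"type":"number"}},"required":["rows"]}

```bash
mkdir -p pics
cat > h.py <<'E'
import numpy as np, cv2
from scipy.spatial.transform import Rotation as Ro
from cell import *
def w(name,mask,depth,info=None):
    i=camera_info(name); f=210/np.tan(np.radians(i["fov_y"]/2))
    v,u=np.nonzero(mask&(depth>0)); d=depth[v,u]
    c=np.stack([(u-i["cx"])/f*d,(v-i["cy"])/f*d,d],1)
    return (c-np.array(i["t"]))@np.array(i["R"])
def px(name,P):
    i=camera_info(name); f=210/np.tan(np.radians(i["fov_y"]/2))
    c=np.array(i["R"])@np.array(P)+np.array(i["t"]); return c[:2]/c[2]*f+[i["cx"],i["cy"]]
E
python3 - <<'E'
from h import *
s=sense();print({k:np.round(v,4).tolist() for k,v in s.items()}, Ro.from_quat(s["tool_rot"]).as_matrix().round(3).tolist())
for n in("top","scene"):
    p,d=read_camera(n);cv2.imwrite(f"pics/{n}0.png",p[:,:,::-1])
    for l in("tamper_grip","tamper","tub","mat","piston","gauge","ringbox","ball0","ball7"):
        for r in tip_of(l,n)[:12]: print(n,l,round(r["score"],2),np.round(r["point"],3),px(n,r["point"]).round())
E
```

```text
{'time_s': 0.0, 'joint_positions': [-1.4633, 0.1815, 1.608, -0.0, 1.3538, -0.2063], 'joint_vel': [0.0017, 0.0003, 0.0004, -0.0004, -0.0, 0.0001], 'joint_efforts': [-0.0003, -43.3872, -34.1845, 0.0702, 0.0384, -0.0001], 'eef_pos': [0.1774, -0.5464, 0.2488], 'tool_rot': [0.9877, 0.1563, 0.0, -0.0008], 'ft_force': [0.4408, 0.1152, 0.4412], 'wrist_torque': [-0.0312, 0.005, -0.0282], 'finger_force': 0.0, 'finger_gap': 0.088} [[0.951, 0.309, -0.0], [0.309, -0.951, 0.002], [0.0, -0.002, -1.0]]
top tamper_grip 0.79 [0.47  0.29  0.083] [164. 284.]
top tamper 0.96 [ 0.466  0.293 -0.001] [172. 288.]
top tamper 0.22 [0.484 0.026 0.019] [286. 279.]
top tub 0.39 [ 0.487 -0.027  0.048] [309. 277.]
top mat 0.64 [0.673 0.377 0.   ] [144. 203.]
top piston 0.84 [ 0.449 -0.302  0.002] [426. 295.]
top gauge 0.85 [ 0.781  0.092 -0.002] [259. 162.]
top gauge 0.6 [ 0.448 -0.302  0.002] [426. 295.]
top gauge 0.49 [0.517 0.014 0.025] [291. 265.]
top ringbox 0.72 [ 0.794 -0.115 -0.002] [340. 157.]
top ball0 0.73 [ 0.483 -0.026  0.047] [309. 279.]
top ball0 0.66 [0.496 0.008 0.048] [294. 273.]
top ball0 0.6 [ 0
[... 1528 characters left out ...]
all0 0.47 [ 0.491 -0.006  0.026] [248. 184.]
scene ball0 0.43 [0.518 0.016 0.028] [259. 189.]
scene ball0 0.4 [ 0.494 -0.044  0.024] [235. 190.]
scene ball0 0.38 [0.46  0.004 0.029] [247. 174.]
scene ball7 0.71 [0.497 0.015 0.052] [255. 178.]
scene ball7 0.65 [ 0.525 -0.018  0.026] [248. 196.]
scene ball7 0.63 [ 0.452 -0.16   0.013] [189. 195.]
scene ball7 0.62 [0.484 0.025 0.022] [257. 179.]
scene ball7 0.61 [ 0.469 -0.029  0.022] [237. 182.]
scene ball7 0.52 [ 0.479 -0.025  0.051] [239. 178.]
scene ball7 0.47 [ 0.491 -0.006  0.026] [248. 184.]
scene ball7 0.43 [0.518 0.016 0.028] [259. 189.]
scene ball7 0.4 [ 0.494 -0.044  0.024] [235. 190.]
scene ball7 0.38 [0.46  0.004 0.029] [247. 174.]
```

Run:
```python
from h import *
p,d=read_camera("top")
hsv=cv2.cvtColor(p,cv2.COLOR_RGB2HSV); H,S,V=hsv[...,0].astype(int),hsv[...,1],hsv[...,2]
def rep(n,m,zl):
    q=w("top",m,d); q=q[(q[:,2]>zl[0])&(q[:,2]<zl[1])]
    if n=="handle": q=q[np.hypot(q[:,0]-.467,q[:,1]-.29)<.06]
    k,lab=0,None
    r=cv2.minAreaRect((q[:,:2]*1000).astype(np.float32)); print(n,len(q),q.mean(0).round(4),r)
rep("handle",(H>18)&(H<38)&(S>100),(.085,.12))
rep("blue L",(H>95)&(H<125)&(S>80)&(d>0)&(np.arange(560)[None]<230)&(np.arange(420)[:,None]>235),(-.01,.02))
red=((H<8)|(H>172))&(S>120)
rep("tub",red,(.055,.08))
cv2.imwrite("pics/top1.png",cv2.resize(p[120:360,80:480,::-1],(800,480)))
```

```text
handle 207 [0.4678 0.2917 0.1001] ((468.3454284667969, 293.041748046875), (21.934648513793945, 36.011451721191406), 59.63793182373047)
blue L 2210 [0.463  0.2974 0.0051] ((488.9757995605469, 309.26263427734375), (166.1885528564453, 168.3683319091797), 73.8365707397461)
tub 768 [0.4907 0.0052 0.0656] ((491.68756103515625, 6.024627685546875), (148.01426696777344, 147.47552490234375), 74.70036315917969)
```

View pics/top1.png

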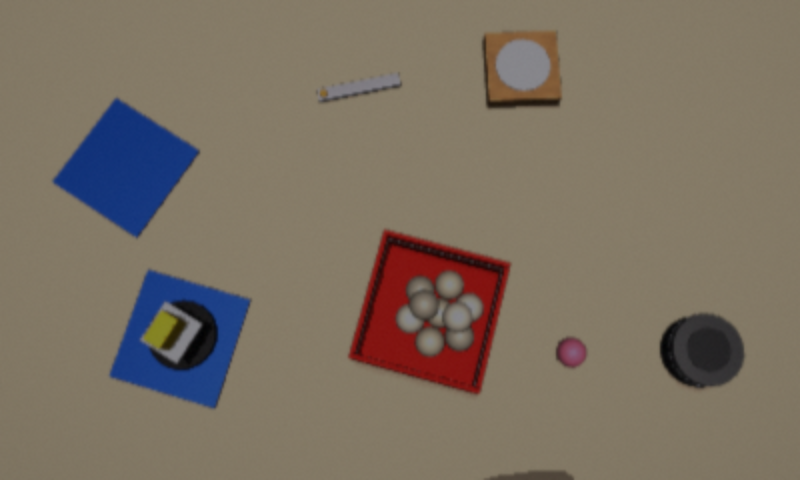

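View pics/scene0.png

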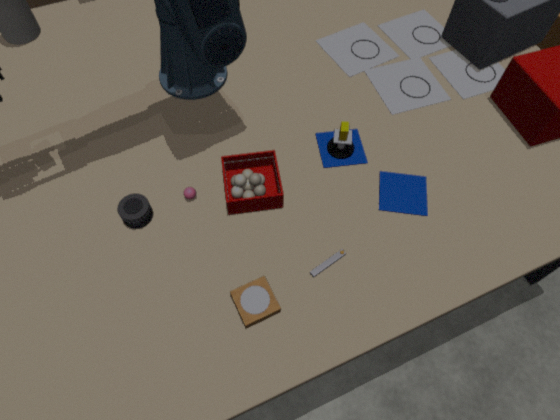

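Candidates for the mat, as top-picture pixels: the blue mat under the tamper at (171,289), about 0.55 m from the base, and the blue mat at (144,203), about 0.77 m. I choose the first because it is nearest the base. For the balls, the heap in the tub is at about (297,276) and the pink look-alike is at (366,296), outside the tub, so I leave it alone. The crop above shows both choices clearly. There is only one tamper.

```bash
cat >> h.py <<'E'
def go(P,yaw=None,z=True):
    s=sense(); R=Ro.from_quat(s["tool_rot"]); e=np.array(s["eef_pos"])
    print("shift",(R.inv().apply(np.array(P)-e)).round(4),end=" ")
    if yaw is not None:
        y0=np.degrees(np.arctan2(*R.as_matrix()[[1,0],0])); print("az",np.radians(-((yaw-y0+180)%360-180)).round(3) ,"yaw0",y0.round(2),end="")
    print()
E
python3 - <<'E'
from h import *
go([.42,-.2,.25],149.6);go([.46,.1,.25]);go([.468,.293,.16]);
i=camera_info("top");f=210/np.tan(np.radians(i["fov_y"]/2))
R=np.array(i["R"]);t=np.array(i["t"])
def gp(u,v,z):
    c=-R.T@t; r=R.T@np.array([(u-i["cx"])/f,(v-i["cy"])/f,1]); return c+r*(z-c[2])/r[2]
C=[gp(80+x/2,120+y/2,.004) for x,y in((150,270),(250,298),(216,407),(110,377))];print(np.round(C,4),np.mean(C,0))
E
```

```text
shift [ 3.378e-01 -2.551e-01 -3.000e-04] az -2.297 yaw0 17.98
shift [ 4.684e-01 -5.281e-01 -3.000e-04] 
shift [ 0.5356 -0.7093  0.0897] 
[[0.544  0.3382 0.004 ]
 [0.5103 0.2171 0.004 ]
 [0.3858 0.2509 0.004 ]
 [0.4197 0.3756 0.004 ]] [0.46493646 0.29545764 0.004     ]
```

Call:
{"name": "servo_tool", "arguments": {"rows": [{"x": 0.034,"y": -0.026,"az": -0.11},{"x": 0.068,"y": -0.051,"az": -0.22},{"x": 0.101,"y": -0.077,"az": -0.33},{"x": 0.135,"y": -0.102,"az": -0.44},{"x": 0.169,"y": -0.128,"az": -0.55},{"x": 0.203,"y": -0.153,"az": -0.66},{"x": 0.236,"y": -0.179,"az": -0.77},{"x": 0.27,"y": -0.204,"az": -0.88},{"x": 0.304,"y": -0.23,"az": -0.99},{"x": 0.338,"y": -0.255,"az": -1.1},{"x": 0.353,"y": -0.29,"az": -1.2},{"x": 0.37,"y": -0.326,"az": -1.3}], "hand": 0.07}}

```text
invalid input
```

Run:
```python
from h import *
go([.46,.1,.25],149.6);go([.4683,.293,.16]);print(sense()["eef_pos"],sense()["joint_positions"])
```

```text
shift [ 4.684e-01 -5.281e-01 -3.000e-04] az -2.297 yaw0 17.98
shift [ 0.5359 -0.7092  0.0897] 
[ 0.17750273 -0.54694078  0.2497351 ] [-1.46329792e+00  1.80775036e-01  1.60698639e+00 -1.35342187e-05
  1.35379490e+00 -2.06308947e-01]
```

Call:
{"name": "servo_tool", "arguments": {"rows": [{"x": 0.034,"y": -0.026,"z": 0,"ax": 0,"ay": 0,"az": -0.11},{"x": 0.068,"y": -0.051,"z": 0,"ax": 0,"ay": 0,"az": -0.22},{"x": 0.101,"y": -0.077,"z": 0,"ax": 0,"ay": 0,"az": -0.33},{"x": 0.135,"y": -0.102,"z": 0,"ax": 0,"ay": 0,"az": -0.44},{"x": 0.169,"y": -0.128,"z": 0,"ax": 0,"ay": 0,"az": -0.55},{"x": 0.203,"y": -0.153,"z": 0,"ax": 0,"ay": 0,"az": -0.66},{"x": 0.236,"y": -0.179,"z": 0,"ax": 0,"ay": 0,"az": -0.77},{"x": 0.27,"y": -0.204,"z": 0,"ax": 0,"ay": 0,"az": -0.88},{"x": 0.304,"y": -0.23,"z": 0,"ax": 0,"ay": 0,"az": -0.99},{"x": 0.338,"y": -0.255,"z": 0,"ax": 0,"ay": 0,"az": -1.1},{"x": 0.353,"y": -0.29,"z": 0,"ax": 0,"ay": 0,"az": -1.2},{"x": 0.37,"y": -0.326,"z": 0,"ax": 0,"ay": 0,"az": -1.3}], "hand": 0.07}}

```text
time_s: 2.05
eef_pos: [0.4295, -0.1214, 0.2499]
tool_rot: [0.69, 0.724, 0.0, 0.0]
ft_force: [0.3, -0.3, 0.1]
finger_gap: 0.0699
finger_force: 0.0
```

Run:
```python
from h import *
go([.46,.1,.25],149.6);go([.4683,.293,.16]);print(sense()["eef_pos"],sense()["joint_positions"])
```

```text
shift [ 2.197e-01  4.110e-02 -1.000e-04] az -0.992 yaw0 92.76
shift [0.4121 0.0587 0.0899] 
[ 0.42950721 -0.12138528  0.24993018] [-5.42653340e-01 -1.19366346e-01  1.91504797e+00  1.86290868e-04
  1.34526897e+00 -5.90884869e-01]
```

Call:
{"name": "servo_tool", "arguments": {"rows": [{"x": 0.036,"y": 0.006,"z": 0,"ax": 0,"ay": 0,"az": -0.09},{"x": 0.072,"y": 0.012,"z": 0,"ax": 0,"ay": 0,"az": -0.18},{"x": 0.108,"y": 0.018,"z": 0,"ax": 0,"ay": 0,"az": -0.27},{"x": 0.144,"y": 0.024,"z": 0,"ax": 0,"ay": 0,"az": -0.36},{"x": 0.18,"y": 0.03,"z": 0,"ax": 0,"ay": 0,"az": -0.45},{"x": 0.216,"y": 0.036,"z": 0,"ax": 0,"ay": 0,"az": -0.54},{"x": 0.252,"y": 0.042,"z": 0,"ax": 0,"ay": 0,"az": -0.63},{"x": 0.288,"y": 0.046,"z": 0.01,"ax": 0,"ay": 0,"az": -0.72},{"x": 0.324,"y": 0.05,"z": 0.03,"ax": 0,"ay": 0,"az": -0.81},{"x": 0.36,"y": 0.054,"z": 0.05,"ax": 0,"ay": 0,"az": -0.9},{"x": 0.39,"y": 0.058,"z": 0.07,"ax": 0,"ay": 0,"az": -0.97},{"x": 0.412,"y": 0.0587,"z": 0.09,"ax": 0,"ay": 0,"az": -0.992}]}}

```text
time_s: 3.05
eef_pos: [0.4697, 0.2937, 0.159]
tool_rot: [0.262, 0.965, 0.001, 0.0]
ft_force: [0.1, -0.7, 0.1]
finger_gap: 0.0701
finger_force: 0.0
```

Run:
```python
from h import *
p,d=read_camera("wrist");cv2.imwrite("pics/wrist1.png",p[:,:,::-1])
go([.4683,.293,.071],149.6)
for r in tip_of("tamper_grip","wrist")+tip_of("tamper","wrist"): print(r["score"],r["point"])
```

```text
shift [-0.0026 -0.001   0.0836] az 0.0 yaw0 149.61
0.85 [0.4705, 0.2924, 0.0819]
0.64 [0.4658, 0.2944, 0.0028]
```

View pics/wrist1.png

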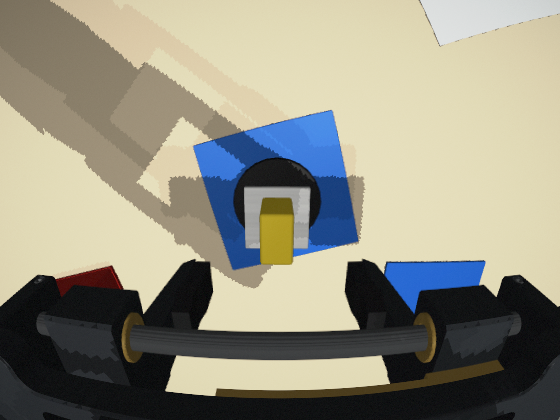

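Run:
```python
from h import *
go([.4683,.293,.071],149.6);print(sense())
```

```text
shift [0.0001 0.0014 0.0867] az -0.003 yaw0 149.46
{'time_s': 3.2, 'joint_positions': array([ 3.42403314e-01,  2.32821498e-01,  1.74364591e+00, -1.07460675e-04,
        1.16924804e+00, -6.95259328e-01]), 'joint_vel': array([-0.04343255, -0.04901892, -0.01360111, -0.00983688,  0.01206475,
       -0.0064574 ]), 'joint_efforts': array([  1.14508186, -41.34567618, -30.58925271,   0.22311985,
        -0.12340359,   0.06604696]), 'eef_pos': array([0.46804263, 0.29185873, 0.15770503]), 'tool_rot': array([ 0.26340018,  0.96468445, -0.0012197 , -0.00166257]), 'ft_force': array([ 0.11868293, -0.08425198,  0.56648695]), 'wrist_torque': array([ 0.02952515, -0.14905253, -0.00833821]), 'finger_force': 0.0, 'finger_gap': 0.07042644254239191}
```

Call:
{"name": "servo_tool", "arguments": {"rows": [{"x": 0,"y": 0,"z": 0.02,"ax": 0,"ay": 0,"az": 0},{"x": 0,"y": 0,"z": 0.04,"ax": 0,"ay": 0,"az": 0},{"x": 0,"y": 0,"z": 0.055,"ax": 0,"ay": 0,"az": 0},{"x": 0,"y": 0,"z": 0.068,"ax": 0,"ay": 0,"az": 0},{"x": 0,"y": 0,"z": 0.076,"ax": 0,"ay": 0,"az": 0},{"x": 0,"y": 0,"z": 0.082,"ax": 0,"ay": 0,"az": 0},{"x": 0,"y": 0,"z": 0.086,"ax": 0,"ay": 0,"az": 0},{"x": 0,"y": 0,"z": 0.088,"ax": 0,"ay": 0,"az": 0},{"x": 0,"y": 0,"z": 0.088,"ax": 0,"ay": 0,"az": 0}]}}

```text
time_s: 3.95
eef_pos: [0.47, 0.2909, 0.0721]
tool_rot: [0.265, 0.964, 0.0, 0.0]
ft_force: [-0.5, -0.8, 0.8]
finger_gap: 0.0703
finger_force: 0.0
```

Run:
```python
from h import *
go([.4683,.293,.071],149.6);print(sense()["eef_pos"],sense()["ft_force"])
```

```text
shift [0.0026 0.001  0.0011] az -0.006 yaw0 149.28
[0.47003762 0.29085217 0.07205336] [-0.49050535 -0.77576205  0.7904809 ]
```

Now I close the fingers.

Call:
{"name": "servo_tool", "arguments": {"rows": [{"x": 0,"y": 0,"z": 0.0,"ax": 0,"ay": 0,"az": 0},{"x": 0,"y": 0,"z": 0.0,"ax": 0,"ay": 0,"az": 0},{"x": 0,"y": 0,"z": 0,"ax": 0,"ay": 0,"az": 0},{"x": 0,"y": 0,"z": 0,"ax": 0,"ay": 0,"az": 0},{"x": 0,"y": 0,"z": 0,"ax": 0,"ay": 0,"az": 0},{"x": 0,"y": 0,"z": 0,"ax": 0,"ay": 0,"az": 0},{"x": 0,"y": 0,"z": 0,"ax": 0,"ay": 0,"az": 0},{"x": 0,"y": 0,"z": 0,"ax": 0,"ay": 0,"az": 0}], "hand": 0.0}}

```text
time_s: 4.62
eef_pos: [0.4698, 0.2911, 0.0718]
tool_rot: [0.265, 0.964, 0.0, 0.0]
ft_force: [0.9, 0.5, 0.5]
finger_gap: 0.0217
finger_force: 30.0
```

Call:
{"name": "servo_tool", "arguments": {"rows": [{"x": 0,"y": 0,"z": -0.005,"ax": 0,"ay": 0,"az": 0},{"x": 0,"y": 0,"z": -0.015,"ax": 0,"ay": 0,"az": 0},{"x": 0,"y": 0,"z": -0.03,"ax": 0,"ay": 0,"az": 0},{"x": 0,"y": 0,"z": -0.05,"ax": 0,"ay": 0,"az": 0},{"x": 0,"y": 0,"z": -0.07,"ax": 0,"ay": 0,"az": 0},{"x": 0,"y": 0,"z": -0.09,"ax": 0,"ay": 0,"az": 0},{"x": 0,"y": 0,"z": -0.1,"ax": 0,"ay": 0,"az": 0},{"x": 0,"y": 0,"z": -0.1,"ax": 0,"ay": 0,"az": 0}]}}

```text
time_s: 5.28
eef_pos: [0.4712, 0.2915, 0.1748]
tool_rot: [0.265, 0.964, 0.001, 0.002]
ft_force: [0.5, 0.3, -4.2]
finger_gap: 0.0219
finger_force: 30.0
```

Run:
```python
from h import *
# tub fit incl. yaw, free ball measurements
p,d=read_camera("top")
for r in tip_of("ball0","top"): print(r["score"],np.round(np.array(r["point"])-[.4917,.006,0],3))
for r in tip_of("tamper","top"): print("tamper",r["score"],np.round(r["point"],4))
go([.497,.012,.172],104.7);go([.497,.012,.172],149.6); go([.497,.012,.172],194.7);print(sense()["joint_positions"],sense()["ft_force"])
```

```text
0.69 [ 0.032 -0.023  0.02 ]
0.66 [-0.033 -0.001  0.025]
0.59 [-0.025 -0.034  0.022]
0.59 [ 0.29   0.083 -0.002]
0.54 [-0.008  0.022  0.018]
0.51 [-0.009 -0.036  0.047]
0.51 [-0.045 -0.17   0.02 ]
0.48 [0.027 0.005 0.026]
0.44 [ 0.008 -0.042  0.024]
0.44 [0.004 0.002 0.05 ]
0.42 [-0.    -0.011  0.022]
tamper 0.68 [0.4692 0.2933 0.1029]
shift [-0.1665 -0.2252 -0.0012] az 0.778 yaw0 149.3
shift [-0.1665 -0.2252 -0.0012] az -0.005 yaw0 149.3
shift [-0.1665 -0.2252 -0.0012] az -0.792 yaw0 149.3
[ 3.39737116e-01  2.15055641e-01  1.73612770e+00 -3.60971741e-05
  1.19229332e+00 -6.95204392e-01] [ 0.33066813  0.51332477 -4.11141549]
```

Call:
{"name": "servo_tool", "arguments": {"rows": [{"x": -0.015,"y": -0.023,"z": 0,"ax": 0,"ay": 0,"az": 0},{"x": -0.035,"y": -0.053,"z": 0,"ax": 0,"ay": 0,"az": -0.03},{"x": -0.055,"y": -0.084,"z": 0,"ax": 0,"ay": 0,"az": -0.06},{"x": -0.075,"y": -0.114,"z": 0,"ax": 0,"ay": 0,"az": -0.1},{"x": -0.095,"y": -0.145,"z": 0,"ax": 0,"ay": 0,"az": -0.14},{"x": -0.115,"y": -0.175,"z": 0,"ax": 0,"ay": 0,"az": -0.18},{"x": -0.135,"y": -0.205,"z": 0,"ax": 0,"ay": 0,"az": -0.22},{"x": -0.15,"y": -0.228,"z": 0,"ax": 0,"ay": 0,"az": -0.25},{"x": -0.162,"y": -0.247,"z": 0,"ax": 0,"ay": 0,"az": -0.27},{"x": -0.168,"y": -0.256,"z": 0.005,"ax": 0,"ay": 0,"az": -0.27},{"x": -0.17,"y": -0.259,"z": 0.012,"ax": 0,"ay": 0,"az": -0.27},{"x": -0.17,"y": -0.259,"z": 0.012,"ax": 0,"ay": 0,"az": -0.27}]}}

```text
time_s: 6.43
eef_pos: [0.482, -0.0184, 0.1571]
tool_rot: [0.133, 0.991, 0.0, -0.002]
ft_force: [-0.7, 0.7, -5.3]
finger_gap: 0.022
finger_force: 30.0
```

```bash
cat >> h.py <<'E'
def st():
    s=sense(); y=Ro.from_quat(s["tool_rot"]).as_matrix()[:,0]; e=np.array(s["eef_pos"]); q=e[:2]-[.4917,.006]
    print("t",round(s["time_s"],2),"uv",round(q@[-.9646,.2639],4),round(q@[.2639,.9646],4),"foot",round(e[2]-.068,4),"yaw",np.degrees(np.arctan2(y[1],y[0])).round(1),"F",np.round(s["ft_force"],1),"tau",np.round(s["wrist_torque"],2),s["finger_gap"])
E
python3 -c "
from h import *
st()"
```

```text
t 6.43 uv 0.0029 -0.0261 foot 0.0891 yaw 164.7 F [-0.7  0.7 -5.3] tau [-0.01 -0.15  0.  ] 0.02201474015189217
```

Call:
{"name": "servo_tool", "arguments": {"rows": [{"x": 0,"y": 0,"z": 0.006,"ax": 0,"ay": 0,"az": 0},{"x": 0,"y": 0,"z": 0.012,"ax": 0,"ay": 0,"az": 0},{"x": 0,"y": 0,"z": 0.017,"ax": 0,"ay": 0,"az": 0},{"x": 0,"y": 0,"z": 0.02,"ax": 0,"ay": 0,"az": 0},{"x": 0,"y": 0,"z": 0.022,"ax": 0,"ay": 0,"az": 0},{"x": 0,"y": 0,"z": 0.0225,"ax": 0,"ay": 0,"az": 0},{"x": 0,"y": 0,"z": 0.023,"ax": 0,"ay": 0,"az": 0},{"x": 0,"y": 0,"z": 0.0235,"ax": 0,"ay": 0,"az": 0},{"x": 0,"y": 0,"z": 0.024,"ax": 0,"ay": 0,"az": 0},{"x": 0,"y": 0,"z": 0.024,"ax": 0,"ay": 0,"az": 0}]}}

```text
time_s: 7.27
eef_pos: [0.4837, -0.0186, 0.1359]
tool_rot: [0.133, 0.991, -0.0, 0.0]
ft_force: [0.2, -0.4, -4.1]
finger_gap: 0.0219
finger_force: 30.0
```

```bash
python3 -c "
from h import *
st()"
```

```text
t 7.27 uv 0.0012 -0.0258 foot 0.0679 yaw 164.8 F [ 0.2 -0.4 -4.1] tau [ 0.04 -0.16  0.04] 0.021924744007945206
```

Call:
{"name": "servo_tool", "arguments": {"rows": [{"x": 0,"y": 0,"z": 0.0005,"ax": 0,"ay": 0,"az": 0},{"x": 0,"y": 0,"z": 0.001,"ax": 0,"ay": 0,"az": 0},{"x": 0,"y": 0,"z": 0.0015,"ax": 0,"ay": 0,"az": 0},{"x": 0,"y": 0,"z": 0.002,"ax": 0,"ay": 0,"az": 0},{"x": 0,"y": 0,"z": 0.002,"ax": 0,"ay": 0,"az": 0}]}}

```text
time_s: 7.68
eef_pos: [0.4843, -0.0187, 0.1346]
tool_rot: [0.132, 0.991, -0.0, 0.001]
ft_force: [-0.2, -0.6, 4.7]
finger_gap: 0.0217
finger_force: 30.0
```

Call:
{"name": "servo_tool", "arguments": {"rows": [{"x": 0,"y": 0.004,"z": 0.0,"ax": 0,"ay": 0,"az": 0},{"x": 0,"y": 0.008,"z": 0.0,"ax": 0,"ay": 0,"az": 0},{"x": 0,"y": 0.013,"z": 0.0,"ax": 0,"ay": 0,"az": 0},{"x": 0,"y": 0.018,"z": 0.0005,"ax": 0,"ay": 0,"az": 0},{"x": 0,"y": 0.023,"z": 0.001,"ax": 0,"ay": 0,"az": 0},{"x": 0,"y": 0.028,"z": 0.0015,"ax": 0,"ay": 0,"az": 0},{"x": 0,"y": 0.033,"z": 0.002,"ax": 0,"ay": 0,"az": 0},{"x": 0,"y": 0.038,"z": 0.0025,"ax": 0,"ay": 0,"az": 0},{"x": 0,"y": 0.043,"z": 0.003,"ax": 0,"ay": 0,"az": 0},{"x": 0,"y": 0.047,"z": 0.0035,"ax": 0,"ay": 0,"az": 0},{"x": 0,"y": 0.05,"z": 0.004,"ax": 0,"ay": 0,"az": 0},{"x": 0,"y": 0.05,"z": 0.004,"ax": 0,"ay": 0,"az": 0}]}}

```text
time_s: 8.68
eef_pos: [0.5055, 0.0289, 0.138]
tool_rot: [0.132, 0.991, -0.0, 0.01]
ft_force: [2.1, 2.6, 36.7]
finger_gap: 0.0218
finger_force: 30.2
```

```bash
python3 -c "
from h import *
st()
p,d=read_camera('top');cv2.imwrite('pics/top2.png',cv2.resize(p[220:340,220:380,::-1],(640,480)))"
```

```text
t 8.68 uv -0.0073 0.0257 foot 0.07 yaw 164.8 F [ 2.1  2.6 36.7] tau [-0.27 -0.75  0.07] 0.0217932733143398
```

View pics/top2.png

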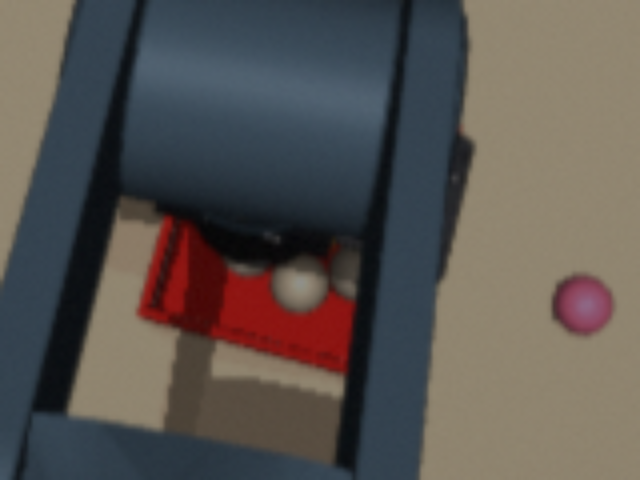

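The picture shows the arm over the tub, the foot's edge at about (265,245), and balls at (300,283), (245,270) and (350,270). The push force is too high (about 40 N), so I back off straight up.

Call:
{"name": "servo_tool", "arguments": {"rows": [{"x": 0,"y": 0,"z": -0.006,"ax": 0,"ay": 0,"az": 0},{"x": 0,"y": -0.001,"z": -0.012,"ax": 0,"ay": 0,"az": 0},{"x": 0,"y": -0.002,"z": -0.018,"ax": 0,"ay": 0,"az": 0},{"x": 0,"y": -0.003,"z": -0.023,"ax": 0,"ay": 0,"az": 0},{"x": 0,"y": -0.005,"z": -0.025,"ax": 0,"ay": 0,"az": 0},{"x": 0,"y": -0.005,"z": -0.025,"ax": 0,"ay": 0,"az": 0}]}}

```text
time_s: 9.23
eef_pos: [0.4951, 0.0246, 0.1545]
tool_rot: [0.133, 0.991, -0.0, -0.0]
ft_force: [-0.1, 0.5, -4.1]
finger_gap: 0.0218
finger_force: 29.9
```

```bash
cat >> h.py <<'E'
def balls(c):
    read_camera(c)
    for r in tip_of("ball0",c):
        q=np.array(r["point"][:2])-[.4917,.006]
        if np.abs(q).max()<.1: print(c,round(r["score"],2),"uv",round(q@[-.9646,.2639],3),round(q@[.2639,.9646],3),"z",round(r["point"][2],3))
E
python3 -c "
from h import *
st();balls('scene')
p,d=read_camera('scene');cv2.imwrite('pics/s2.png',cv2.resize(p[110:230,170:330,::-1],(640,480),interpolation=2))"
```

```text
t 9.23 uv 0.0016 0.0188 foot 0.0865 yaw 164.8 F [-0.1  0.5 -4.1] tau [ 0.04 -0.16 -0.02] 0.021818759034137256
scene 0.58 uv 0.012 -0.041 z 0.024
scene 0.57 uv -0.032 0.025 z 0.025
scene 0.56 uv -0.003 -0.001 z 0.024
scene 0.56 uv -0.019 -0.046 z 0.023
scene 0.54 uv 0.033 -0.009 z 0.028
scene 0.42 uv -0.038 -0.016 z 0.024
scene 0.42 uv 0.002 0.025 z 0.044
```

View pics/s2.png

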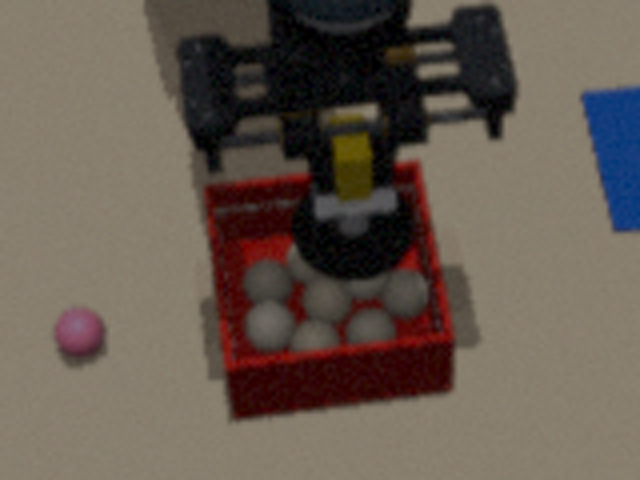

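The picture shows the tub: visible balls at (265,280), (268,325), (315,335), (325,300), (370,330), (405,293), with the foot at (352,235) hiding the rest. I raise the tamper to see the others.

Call:
{"name": "servo_tool", "arguments": {"rows": [{"x": 0,"y": 0,"z": -0.03,"ax": 0,"ay": 0,"az": 0},{"x": 0,"y": 0,"z": -0.06,"ax": 0,"ay": 0,"az": 0},{"x": 0,"y": 0,"z": -0.09,"ax": 0,"ay": 0,"az": 0},{"x": 0,"y": 0,"z": -0.11,"ax": 0,"ay": 0,"az": 0},{"x": 0,"y": 0,"z": -0.11,"ax": 0,"ay": 0,"az": 0}]}}

```text
time_s: 9.8
eef_pos: [0.4978, 0.0245, 0.2692]
tool_rot: [0.132, 0.991, -0.0, 0.004]
ft_force: [0.4, -0.3, -3.3]
finger_gap: 0.0216
finger_force: 29.9
```

```bash
python3 -c "
from h import *
st();balls('scene');balls('wrist');balls('top')
"
```

```text
t 9.8 uv -0.001 0.0195 foot 0.2012 yaw 164.8 F [ 0.4 -0.3 -3.3] tau [ 0.02 -0.2  -0.05] 0.02164823870985484
scene 0.69 uv 0.03 -0.009 z 0.027
scene 0.66 uv 0.014 -0.041 z 0.022
scene 0.59 uv 0.004 0.025 z 0.045
scene 0.55 uv -0.005 -0.002 z 0.026
scene 0.51 uv -0.003 0.05 z 0.024
scene 0.5 uv -0.034 0.026 z 0.027
scene 0.42 uv 0.027 0.028 z 0.021
scene 0.41 uv -0.036 -0.013 z 0.023
wrist 0.91 uv 0.026 0.026 z 0.021
wrist 0.88 uv 0.028 -0.007 z 0.024
wrist 0.84 uv -0.018 -0.048 z 0.024
wrist 0.64 uv 0.015 -0.041 z 0.026
wrist 0.58 uv -0.003 0.05 z 0.02
wrist 0.51 uv -0.003 -0.004 z 0.021
wrist 0.5 uv 0.004 0.021 z 0.047
top 0.57 uv 0.033 -0.008 z 0.028
top 0.5 uv 0.026 0.028 z 0.02
top 0.44 uv 0.017 -0.038 z 0.02
```

Call:
{"name": "servo_tool", "arguments": {"rows": [{"x": -0.005,"y": -0.008,"z": 0.015,"ax": 0,"ay": 0,"az": 0},{"x": -0.01,"y": -0.016,"z": 0.035,"ax": 0,"ay": 0,"az": 0},{"x": -0.015,"y": -0.026,"z": 0.055,"ax": 0,"ay": 0,"az": 0},{"x": -0.02,"y": -0.035,"z": 0.075,"ax": 0,"ay": 0,"az": 0},{"x": -0.025,"y": -0.042,"z": 0.095,"ax": 0,"ay": 0,"az": 0},{"x": -0.027,"y": -0.045,"z": 0.11,"ax": 0,"ay": 0,"az": 0},{"x": -0.027,"y": -0.045,"z": 0.118,"ax": 0,"ay": 0,"az": 0},{"x": -0.027,"y": -0.045,"z": 0.12,"ax": 0,"ay": 0,"az": 0},{"x": -0.027,"y": -0.045,"z": 0.12,"ax": 0,"ay": 0,"az": 0},{"x": -0.027,"y": -0.045,"z": 0.12,"ax": 0,"ay": 0,"az": 0}]}}

```text
time_s: 10.93
eef_pos: [0.51, -0.0253, 0.1452]
tool_rot: [0.132, 0.991, -0.0, 0.0]
ft_force: [0.5, -0.2, -3.2]
finger_gap: 0.022
finger_force: 29.9
```

```bash
python3 -c "
from h import *
st();st();balls('scene');st()
p,d=read_camera('scene');cv2.imwrite('pics/s3.png',cv2.resize(p[110:230,170:330,::-1],(640,480),interpolation=2))"
```

```text
t 10.93 uv -0.0259 -0.0254 foot 0.0772 yaw 164.8 F [ 0.5 -0.2 -3.2] tau [ 0.01 -0.09 -0.02] 0.021974204121927726
t 10.93 uv -0.0259 -0.0254 foot 0.0772 yaw 164.8 F [ 0.5 -0.2 -3.2] tau [ 0.01 -0.09 -0.02] 0.021974204121927726
scene 0.58 uv 0.024 0.027 z 0.021
scene 0.47 uv 0.003 0.025 z 0.042
scene 0.44 uv -0.039 -0.017 z 0.025
scene 0.41 uv -0.038 0.024 z 0.026
scene 0.41 uv -0.018 -0.046 z 0.022
scene 0.41 uv -0.005 0.05 z 0.024
t 11.03 uv -0.0263 -0.0254 foot 0.0778 yaw 164.8 F [-0.1  1.  -3.9] tau [ 0.02 -0.18 -0.04] 0.02206761581872319
```

View pics/s3.png

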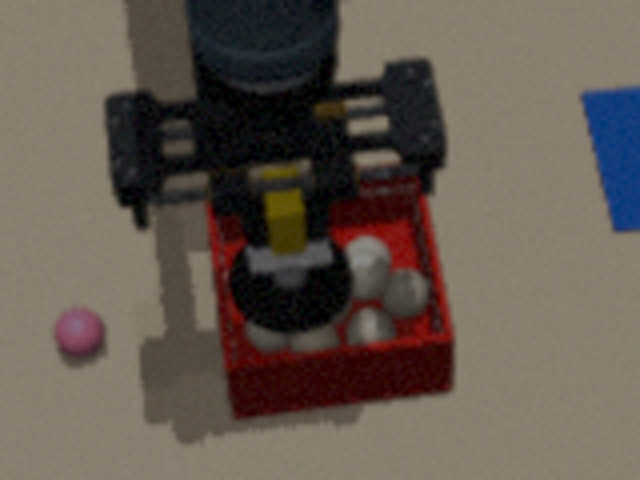

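The picture shows the foot at (290,285) in the corner, clear of the walls. The stacked ball (365,262) is just beyond its edge.

Call:
{"name": "servo_tool", "arguments": {"rows": [{"x": 0,"y": 0,"z": 0.005,"ax": 0,"ay": 0,"az": 0},{"x": 0,"y": 0,"z": 0.01,"ax": 0,"ay": 0,"az": 0},{"x": 0,"y": 0,"z": 0.015,"ax": 0,"ay": 0,"az": 0},{"x": 0,"y": 0,"z": 0.02,"ax": 0,"ay": 0,"az": 0},{"x": 0,"y": 0,"z": 0.023,"ax": 0,"ay": 0,"az": 0},{"x": 0,"y": 0,"z": 0.025,"ax": 0,"ay": 0,"az": 0},{"x": 0,"y": 0,"z": 0.025,"ax": 0,"ay": 0,"az": 0}]}}

```text
time_s: 11.67
eef_pos: [0.5093, -0.0255, 0.119]
tool_rot: [0.133, 0.991, 0.0, -0.001]
ft_force: [0.6, -0.7, -3.7]
finger_gap: 0.0214
finger_force: 29.9
```

```bash
python3 -c "
from h import *
st();balls('scene');st()"
```

```text
t 11.67 uv -0.0253 -0.0258 foot 0.051 yaw 164.8 F [ 0.6 -0.7 -3.7] tau [ 0.05 -0.1   0.03] 0.02144586621878251
scene 0.7 uv 0.005 0.024 z 0.047
scene 0.55 uv -0.005 0.049 z 0.023
scene 0.5 uv -0.035 0.024 z 0.025
scene 0.4 uv 0.027 0.028 z 0.023
t 11.77 uv -0.0257 -0.0257 foot 0.0517 yaw 164.8 F [-0.2  0.4 -3.7] tau [ 0.04 -0.15 -0.04] 0.021818448377716355
```

Call:
{"name": "servo_tool", "arguments": {"rows": [{"x": 0,"y": 0,"z": 0.002,"ax": 0,"ay": 0,"az": 0},{"x": 0,"y": 0,"z": 0.004,"ax": 0,"ay": 0,"az": 0},{"x": 0,"y": 0,"z": 0.006,"ax": 0,"ay": 0,"az": 0},{"x": 0,"y": 0,"z": 0.007,"ax": 0,"ay": 0,"az": 0},{"x": 0,"y": 0,"z": 0.0075,"ax": 0,"ay": 0,"az": 0},{"x": 0,"y": 0,"z": 0.008,"ax": 0,"ay": 0,"az": 0},{"x": 0,"y": 0,"z": 0.008,"ax": 0,"ay": 0,"az": 0}]}}

```text
time_s: 12.35
eef_pos: [0.5096, -0.0256, 0.1116]
tool_rot: [0.132, 0.991, 0.0, -0.0]
ft_force: [1.0, -0.3, -4.4]
finger_gap: 0.0217
finger_force: 29.9
```

```bash
python3 -c "
from h import *
st();balls('scene');st()"
```

```text
t 12.35 uv -0.0256 -0.0257 foot 0.0436 yaw 164.8 F [ 1.  -0.3 -4.4] tau [ 0.03 -0.11 -0.  ] 0.021740502593573272
scene 0.7 uv 0.006 0.024 z 0.046
scene 0.52 uv -0.033 0.028 z 0.026
scene 0.46 uv 0.03 0.029 z 0.025
t 12.45 uv -0.0257 -0.0257 foot 0.0437 yaw 164.8 F [-0.   0.2 -4.8] tau [ 0.04 -0.16  0.01] 0.02197076479150021
```

Call:
{"name": "servo_tool", "arguments": {"rows": [{"x": 0.001,"y": 0.001,"z": 0,"ax": 0,"ay": 0,"az": 0},{"x": 0.002,"y": 0.003,"z": 0,"ax": 0,"ay": 0,"az": 0},{"x": 0.003,"y": 0.004,"z": 0,"ax": 0,"ay": 0,"az": 0},{"x": 0.004,"y": 0.006,"z": 0,"ax": 0,"ay": 0,"az": 0},{"x": 0.005,"y": 0.007,"z": 0,"ax": 0,"ay": 0,"az": 0},{"x": 0.006,"y": 0.009,"z": 0,"ax": 0,"ay": 0,"az": 0},{"x": 0.007,"y": 0.011,"z": 0,"ax": 0,"ay": 0,"az": 0},{"x": 0.008,"y": 0.013,"z": 0,"ax": 0,"ay": 0,"az": 0},{"x": 0.008,"y": 0.013,"z": 0,"ax": 0,"ay": 0,"az": 0}]}}

```text
time_s: 13.2
eef_pos: [0.5052, -0.0105, 0.1117]
tool_rot: [0.132, 0.991, 0.0, -0.0]
ft_force: [-0.7, 0.7, -3.9]
finger_gap: 0.0217
finger_force: 29.9
```

```bash
python3 -c "
from h import *
st();balls('scene');st()"
```

```text
t 13.2 uv -0.0174 -0.0123 foot 0.0437 yaw 164.8 F [-0.7  0.7 -3.9] tau [ 0.01 -0.19  0.03] 0.021721789945878676
scene 0.54 uv 0.014 -0.042 z 0.023
scene 0.54 uv 0.021 0.047 z 0.026
scene 0.46 uv -0.017 -0.046 z 0.025
scene 0.44 uv -0.034 0.025 z 0.026
scene 0.44 uv 0.027 0.028 z 0.048
t 13.3 uv -0.0176 -0.0126 foot 0.0437 yaw 164.8 F [ 0.3 -0.6 -4. ] tau [-0.03 -0.19  0.02] 0.021752913200940447
```

```bash
python3 -c "
from h import *
p,d=read_camera('scene');cv2.imwrite('pics/s4.png',cv2.resize(p[140:215,210:310,::-1],(800,600),interpolation=2));balls('wrist')"
```

```text
wrist 0.89 uv 0.019 0.05 z 0.02
wrist 0.75 uv 0.026 0.024 z 0.049
wrist 0.74 uv 0.012 -0.04 z 0.023
wrist 0.72 uv 0.052 0.019 z 0.024
wrist 0.62 uv -0.033 0.024 z 0.023
wrist 0.58 uv 0.031 -0.005 z 0.026
```

View pics/s4.png

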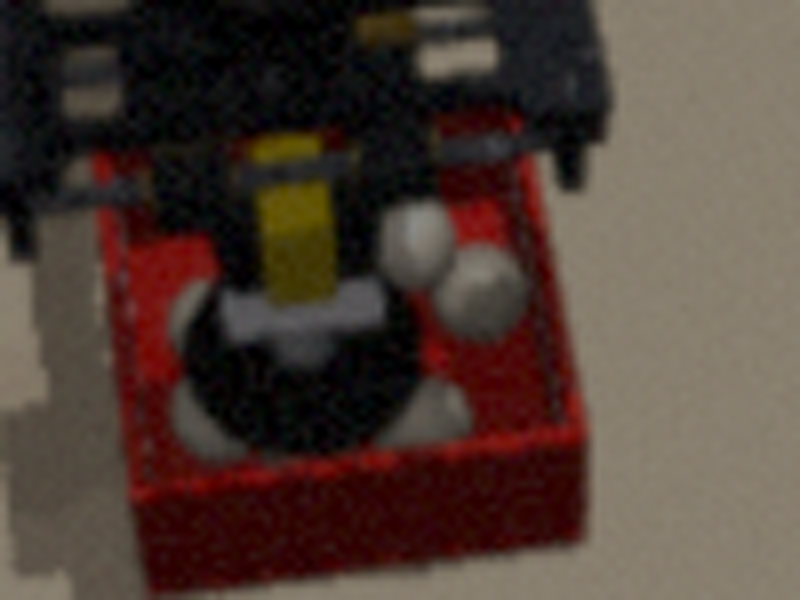

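The picture shows that the stacked ball at (417,242) has moved into the next pocket beside the ball at (480,290). The corner beyond it is empty, so I push it on diagonally.

Call:
{"name": "servo_tool", "arguments": {"rows": [{"x": 0.002,"y": 0.002,"z": 0,"ax": 0,"ay": 0,"az": 0},{"x": 0.004,"y": 0.004,"z": 0,"ax": 0,"ay": 0,"az": 0},{"x": 0.006,"y": 0.006,"z": 0,"ax": 0,"ay": 0,"az": 0},{"x": 0.008,"y": 0.007,"z": 0,"ax": 0,"ay": 0,"az": 0},{"x": 0.01,"y": 0.009,"z": 0,"ax": 0,"ay": 0,"az": 0},{"x": 0.012,"y": 0.011,"z": 0,"ax": 0,"ay": 0,"az": 0},{"x": 0.014,"y": 0.013,"z": 0,"ax": 0,"ay": 0,"az": 0},{"x": 0.016,"y": 0.015,"z": 0,"ax": 0,"ay": 0,"az": 0},{"x": 0.018,"y": 0.017,"z": 0,"ax": 0,"ay": 0,"az": 0},{"x": 0.018,"y": 0.017,"z": 0,"ax": 0,"ay": 0,"az": 0}]}}

```text
time_s: 14.28
eef_pos: [0.4915, 0.011, 0.1112]
tool_rot: [0.132, 0.991, 0.0, -0.001]
ft_force: [-0.3, -0.1, -3.7]
finger_gap: 0.0218
finger_force: 29.9
```

```bash
python3 -c "
from h import *
st();balls('scene');balls('wrist');st()"
```

```text
t 14.28 uv 0.0015 0.0048 foot 0.0432 yaw 164.8 F [-0.3 -0.1 -3.7] tau [ 0.01 -0.15  0.02] 0.02175450413314722
scene 0.7 uv -0.014 -0.048 z 0.025
scene 0.66 uv 0.019 0.051 z 0.025
scene 0.59 uv -0.035 0.023 z 0.028
scene 0.55 uv 0.058 0.048 z 0.035
scene 0.46 uv -0.037 -0.014 z 0.025
scene 0.38 uv 0.013 -0.042 z 0.025
wrist 0.95 uv 0.029 -0.009 z 0.023
wrist 0.88 uv 0.017 -0.042 z 0.022
wrist 0.71 uv 0.016 0.047 z 0.022
wrist 0.69 uv 0.052 0.016 z 0.022
wrist 0.55 uv 0.051 0.05 z 0.033
t 14.48 uv 0.0004 0.0043 foot 0.0436 yaw 164.8 F [-0.1 -0.7 -4. ] tau [ 0.03 -0.15  0.05] 0.021609796667030928
```

Call:
{"name": "servo_tool", "arguments": {"rows": [{"x": 0,"y": 0,"z": -0.006,"ax": 0,"ay": 0,"az": 0},{"x": 0,"y": 0,"z": -0.012,"ax": 0,"ay": 0,"az": 0},{"x": 0.008,"y": 0.006,"z": -0.012,"ax": 0,"ay": 0,"az": 0},{"x": 0.016,"y": 0.013,"z": -0.012,"ax": 0,"ay": 0,"az": 0},{"x": 0.022,"y": 0.019,"z": -0.012,"ax": 0,"ay": 0,"az": 0},{"x": 0.024,"y": 0.021,"z": -0.011,"ax": 0,"ay": 0,"az": 0},{"x": 0.024,"y": 0.021,"z": -0.01,"ax": 0,"ay": 0,"az": 0},{"x": 0.024,"y": 0.021,"z": -0.009,"ax": 0,"ay": 0,"az": 0},{"x": 0.024,"y": 0.021,"z": -0.008,"ax": 0,"ay": 0,"az": 0},{"x": 0.024,"y": 0.021,"z": -0.007,"ax": 0,"ay": 0,"az": 0},{"x": 0.024,"y": 0.021,"z": -0.006,"ax": 0,"ay": 0,"az": 0}]}}

```text
time_s: 15.4
eef_pos: [0.475, 0.0365, 0.1175]
tool_rot: [0.133, 0.991, -0.0, -0.0]
ft_force: [0.1, 0.2, -4.7]
finger_gap: 0.0217
finger_force: 29.9
```

Call:
{"name": "servo_tool", "arguments": {"rows": [{"x": 0,"y": 0,"z": 0.001,"ax": 0,"ay": 0,"az": 0},{"x": 0,"y": 0,"z": 0.002,"ax": 0,"ay": 0,"az": 0},{"x": 0,"y": 0,"z": 0.002,"ax": 0,"ay": 0,"az": 0}]}}

```text
time_s: 15.65
eef_pos: [0.4748, 0.0366, 0.1155]
tool_rot: [0.133, 0.991, 0.0, -0.0]
ft_force: [0.0, -0.5, -4.2]
finger_gap: 0.022
finger_force: 29.9
```

```bash
python3 -c "
from h import *
st();balls('scene');st()"
```

```text
t 15.65 uv 0.0244 0.0251 foot 0.0475 yaw 164.8 F [ 0.  -0.5 -4.2] tau [ 0.07 -0.12 -0.03] 0.021965433657070935
scene 0.67 uv -0.001 -0.001 z 0.024
scene 0.56 uv -0.034 0.022 z 0.025
scene 0.54 uv -0.017 -0.047 z 0.023
scene 0.5 uv 0.029 -0.011 z 0.026
scene 0.5 uv 0.011 -0.037 z 0.021
scene 0.5 uv -0.038 -0.017 z 0.025
t 15.75 uv 0.0244 0.0251 foot 0.0477 yaw 164.8 F [-0.7  0.8 -3.3] tau [ 0.03 -0.19  0.01] 0.021910592048302393
```

Call:
{"name": "servo_tool", "arguments": {"rows": [{"x": 0,"y": 0,"z": 0.001,"ax": 0,"ay": 0,"az": 0},{"x": 0,"y": 0,"z": 0.002,"ax": 0,"ay": 0,"az": 0},{"x": 0,"y": 0,"z": 0.003,"ax": 0,"ay": 0,"az": 0},{"x": 0,"y": 0,"z": 0.0035,"ax": 0,"ay": 0,"az": 0},{"x": 0,"y": 0,"z": 0.004,"ax": 0,"ay": 0,"az": 0},{"x": 0,"y": 0,"z": 0.004,"ax": 0,"ay": 0,"az": 0}]}}

```text
time_s: 16.25
eef_pos: [0.4747, 0.0368, 0.1116]
tool_rot: [0.132, 0.991, 0.0, -0.0]
ft_force: [0.3, 0.1, -4.3]
finger_gap: 0.0217
finger_force: 29.9
```

Call:
{"name": "servo_tool", "arguments": {"rows": [{"x": 0,"y": 0,"z": 0.0005,"ax": 0,"ay": 0,"az": 0},{"x": 0,"y": 0,"z": 0.001,"ax": 0,"ay": 0,"az": 0},{"x": 0,"y": 0,"z": 0.0015,"ax": 0,"ay": 0,"az": 0},{"x": 0,"y": 0,"z": 0.002,"ax": 0,"ay": 0,"az": 0},{"x": 0,"y": 0,"z": 0.002,"ax": 0,"ay": 0,"az": 0}]}}

```text
time_s: 16.67
eef_pos: [0.4747, 0.0367, 0.1096]
tool_rot: [0.133, 0.991, 0.0, -0.0]
ft_force: [-0.2, 0.7, -3.5]
finger_gap: 0.0217
finger_force: 29.9
```

```bash
python3 -c "
from h import *
st()"
```

```text
t 16.67 uv 0.0245 0.0252 foot 0.0416 yaw 164.8 F [-0.2  0.7 -3.5] tau [ 0.04 -0.12  0.02] 0.021726108039067982
```

Call:
{"name": "servo_tool", "arguments": {"rows": [{"x": 0,"y": 0,"z": -0.004,"ax": 0,"ay": 0,"az": 0},{"x": -0.006,"y": -0.006,"z": -0.004,"ax": 0,"ay": 0,"az": 0},{"x": -0.012,"y": -0.012,"z": -0.004,"ax": 0,"ay": 0,"az": 0},{"x": -0.015,"y": -0.015,"z": -0.003,"ax": 0,"ay": 0,"az": 0},{"x": -0.015,"y": -0.015,"z": -0.001,"ax": 0,"ay": 0,"az": 0},{"x": -0.015,"y": -0.015,"z": 0.0,"ax": 0,"ay": 0,"az": 0},{"x": -0.015,"y": -0.015,"z": 0.0005,"ax": 0,"ay": 0,"az": 0},{"x": -0.015,"y": -0.015,"z": 0.001,"ax": 0,"ay": 0,"az": 0},{"x": -0.015,"y": -0.015,"z": 0.0015,"ax": 0,"ay": 0,"az": 0},{"x": -0.015,"y": -0.015,"z": 0.002,"ax": 0,"ay": 0,"az": 0},{"x": -0.015,"y": -0.015,"z": 0.002,"ax": 0,"ay": 0,"az": 0}]}}

```text
time_s: 17.58
eef_pos: [0.4853, 0.0185, 0.1077]
tool_rot: [0.132, 0.991, 0.0, -0.0]
ft_force: [0.5, 0.6, -4.2]
finger_gap: 0.0222
finger_force: 29.9
```

```bash
python3 -c "
from h import *
st();balls('scene');balls('wrist');st()"
```

```text
t 17.58 uv 0.0095 0.0103 foot 0.0397 yaw 164.8 F [ 0.5  0.6 -4.2] tau [ 0.06 -0.14  0.06] 0.02223990531706608
scene 0.69 uv -0.017 -0.045 z 0.021
scene 0.63 uv 0.059 0.049 z 0.027
scene 0.54 uv -0.001 -0.003 z 0.024
scene 0.51 uv -0.032 0.024 z 0.024
scene 0.51 uv 0.021 0.05 z 0.024
scene 0.43 uv 0.011 -0.044 z 0.024
wrist 0.83 uv 0.053 0.016 z 0.024
wrist 0.73 uv 0.048 0.048 z 0.028
wrist 0.69 uv 0.016 -0.042 z 0.024
wrist 0.66 uv 0.03 -0.006 z 0.023
wrist 0.66 uv -0.019 -0.048 z 0.023
wrist 0.65 uv 0.019 0.047 z 0.018
t 17.78 uv 0.0094 0.0103 foot 0.0398 yaw 164.8 F [-0.4  0.3 -4.5] tau [ 0.01 -0.14 -0.03] 0.021551202523515545
```

Call:
{"name": "servo_tool", "arguments": {"rows": [{"x": 0,"y": 0,"z": 0.0005,"ax": 0,"ay": 0,"az": 0},{"x": 0,"y": 0,"z": 0.001,"ax": 0,"ay": 0,"az": 0},{"x": 0,"y": 0,"z": 0.0015,"ax": 0,"ay": 0,"az": 0},{"x": 0,"y": 0,"z": 0.0015,"ax": 0,"ay": 0,"az": 0}]}}

```text
time_s: 18.12
eef_pos: [0.4864, 0.0181, 0.1071]
tool_rot: [0.133, 0.991, -0.0, 0.001]
ft_force: [0.4, -0.3, 4.8]
finger_gap: 0.0219
finger_force: 29.9
```

Call:
{"name": "servo_tool", "arguments": {"rows": [{"x": 0,"y": 0,"z": 0.0003,"ax": 0,"ay": 0,"az": 0},{"x": 0,"y": 0,"z": 0.0003,"ax": 0,"ay": 0,"az": 0},{"x": 0,"y": 0,"z": 0.0003,"ax": 0,"ay": 0,"az": 0},{"x": 0,"y": 0,"z": 0.0003,"ax": 0,"ay": 0,"az": 0},{"x": 0,"y": 0,"z": 0.0003,"ax": 0,"ay": 0,"az": 0},{"x": 0,"y": 0,"z": 0.0003,"ax": 0,"ay": 0,"az": 0},{"x": 0,"y": 0,"z": 0.0003,"ax": 0,"ay": 0,"az": 0},{"x": 0,"y": 0,"z": 0.0003,"ax": 0,"ay": 0,"az": 0}]}}

```text
time_s: 18.78
eef_pos: [0.4865, 0.0181, 0.1071]
tool_rot: [0.133, 0.991, -0.0, 0.001]
ft_force: [-0.7, -0.7, 6.7]
finger_gap: 0.0217
finger_force: 29.9
```

```bash
python3 -c "
from h import *
st()"
```

```text
t 18.78 uv 0.0082 0.0103 foot 0.0391 yaw 164.8 F [-0.7 -0.7  6.7] tau [0.18 0.01 0.02] 0.021720651239840672
```

Call:
{"name": "servo_tool", "arguments": {"rows": [{"x": 0,"y": 0,"z": -0.005,"ax": 0,"ay": 0,"az": 0},{"x": 0,"y": 0,"z": -0.02,"ax": 0,"ay": 0,"az": 0},{"x": 0,"y": 0,"z": -0.045,"ax": 0,"ay": 0,"az": 0},{"x": 0,"y": 0,"z": -0.075,"ax": 0,"ay": 0,"az": 0},{"x": 0,"y": 0,"z": -0.105,"ax": 0,"ay": 0,"az": 0},{"x": 0,"y": 0,"z": -0.12,"ax": 0,"ay": 0,"az": 0},{"x": 0,"y": 0,"z": -0.12,"ax": 0,"ay": 0,"az": 0},{"x": 0,"y": 0,"z": -0.12,"ax": 0,"ay": 0,"az": 0}]}}

```text
time_s: 19.45
eef_pos: [0.4852, 0.0184, 0.2257]
tool_rot: [0.132, 0.991, -0.0, 0.0]
ft_force: [0.4, -0.0, -4.0]
finger_gap: 0.0216
finger_force: 29.9
```

```bash
python3 -c "
from h import *
st();balls('scene');balls('wrist')
p,d=read_camera('wrist');cv2.imwrite('pics/w2.png',p[:,:,::-1])
go([.466,.2955,.2])"
```

```text
t 19.45 uv 0.0095 0.0102 foot 0.1577 yaw 164.8 F [ 0.4 -0.  -4. ] tau [ 0.07 -0.16 -0.03] 0.021613909410635766
scene 0.64 uv -0.031 0.023 z 0.024
scene 0.62 uv 0.017 0.05 z 0.025
scene 0.59 uv 0.012 -0.043 z 0.023
scene 0.52 uv -0.016 -0.046 z 0.023
scene 0.51 uv 0.055 0.049 z 0.024
scene 0.45 uv -0.04 -0.018 z 0.027
scene 0.43 uv 0.001 -0.004 z 0.021
scene 0.41 uv 0.05 0.017 z 0.022
scene 0.4 uv 0.03 -0.01 z 0.027
wrist 0.83 uv 0.053 0.018 z 0.022
wrist 0.81 uv 0.016 0.048 z 0.022
wrist 0.77 uv 0.015 -0.04 z 0.02
wrist 0.72 uv 0.032 -0.012 z 0.021
wrist 0.69 uv 0.05 0.05 z 0.025
wrist 0.67 uv -0.021 -0.048 z 0.025
shift [0.0903 0.2624 0.0243]
```

View pics/w2.png

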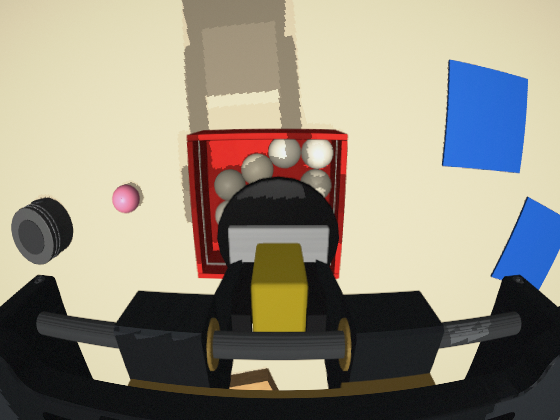

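All nine balls are on the floor, including the corner ball at (318,152) in the picture. I carry the tamper back to the mat.

Call:
{"name": "servo_tool", "arguments": {"rows": [{"x": 0.005,"y": 0.014,"z": 0,"ax": 0,"ay": 0,"az": 0},{"x": 0.014,"y": 0.042,"z": 0,"ax": 0,"ay": 0,"az": 0},{"x": 0.025,"y": 0.073,"z": 0,"ax": 0,"ay": 0,"az": 0},{"x": 0.036,"y": 0.105,"z": 0,"ax": 0,"ay": 0,"az": 0},{"x": 0.047,"y": 0.137,"z": 0,"ax": 0,"ay": 0,"az": 0},{"x": 0.058,"y": 0.169,"z": 0,"ax": 0,"ay": 0,"az": 0},{"x": 0.069,"y": 0.2,"z": 0,"ax": 0,"ay": 0,"az": 0},{"x": 0.078,"y": 0.228,"z": 0,"ax": 0,"ay": 0,"az": 0},{"x": 0.086,"y": 0.25,"z": 0,"ax": 0,"ay": 0,"az": 0},{"x": 0.09,"y": 0.262,"z": 0.01,"ax": 0,"ay": 0,"az": 0},{"x": 0.09,"y": 0.262,"z": 0.025,"ax": 0,"ay": 0,"az": 0},{"x": 0.09,"y": 0.262,"z": 0.045,"ax": 0,"ay": 0,"az": 0}]}}

```text
time_s: 20.7
eef_pos: [0.4675, 0.2955, 0.18]
tool_rot: [0.132, 0.991, 0.0, 0.001]
ft_force: [0.8, -0.6, -3.8]
finger_gap: 0.0221
finger_force: 29.9
```

Call:
{"name": "servo_tool", "arguments": {"rows": [{"x": 0,"y": 0,"z": 0.02,"ax": 0,"ay": 0,"az": 0},{"x": 0,"y": 0,"z": 0.04,"ax": 0,"ay": 0,"az": 0},{"x": 0,"y": 0,"z": 0.06,"ax": 0,"ay": 0,"az": 0},{"x": 0,"y": 0,"z": 0.075,"ax": 0,"ay": 0,"az": 0},{"x": 0,"y": 0,"z": 0.085,"ax": 0,"ay": 0,"az": 0},{"x": 0,"y": 0,"z": 0.092,"ax": 0,"ay": 0,"az": 0},{"x": 0,"y": 0,"z": 0.096,"ax": 0,"ay": 0,"az": 0},{"x": 0,"y": 0,"z": 0.098,"ax": 0,"ay": 0,"az": 0},{"x": 0,"y": 0,"z": 0.098,"ax": 0,"ay": 0,"az": 0}]}}

```text
time_s: 21.45
eef_pos: [0.4676, 0.2947, 0.083]
tool_rot: [0.133, 0.991, 0.0, 0.0]
ft_force: [-0.1, 0.1, -4.2]
finger_gap: 0.0218
finger_force: 29.9
```

```bash
python3 -c "
from h import *
st();go([.466,.2955,.0715]);read_camera('scene')
for l in ('tamper','mat'):
  for r in tip_of(l,'scene')[:2]:print(l,r['score'],r['point'])
st()"
```

```text
t 21.45 uv 0.0994 0.2722 foot 0.015 yaw 164.8 F [-0.1  0.1 -4.2] tau [ 0.02 -0.16 -0.02] 0.021817564428145447
shift [0.0018 0.0003 0.0115] 
tamper 0.63 [0.4472, -0.303, 0.004]
tamper 0.62 [0.4647, 0.2922, 0.008]
mat 0.85 [0.6741, 0.379, 0.0006]
mat 0.66 [0.4642, 0.3001, -0.0014]
t 21.6 uv 0.0991 0.2725 foot 0.0158 yaw 164.8 F [-0.4  0.4 -3.3] tau [ 0.07 -0.13  0.06] 0.02197832273743369
```

Call:
{"name": "servo_tool", "arguments": {"rows": [{"x": 0,"y": 0.002,"z": 0.003,"ax": 0,"ay": 0,"az": 0},{"x": 0,"y": 0.002,"z": 0.006,"ax": 0,"ay": 0,"az": 0},{"x": 0,"y": 0.002,"z": 0.009,"ax": 0,"ay": 0,"az": 0},{"x": 0,"y": 0.002,"z": 0.0105,"ax": 0,"ay": 0,"az": 0},{"x": 0,"y": 0.002,"z": 0.0115,"ax": 0,"ay": 0,"az": 0},{"x": 0,"y": 0.002,"z": 0.012,"ax": 0,"ay": 0,"az": 0},{"x": 0,"y": 0.002,"z": 0.012,"ax": 0,"ay": 0,"az": 0}]}}

```text
time_s: 22.18
eef_pos: [0.4679, 0.2965, 0.0717]
tool_rot: [0.132, 0.991, -0.0, -0.0]
ft_force: [-2.5, -2.8, 4.9]
finger_gap: 0.0219
finger_force: 29.9
```

In firm contact with the mat; now I open gradually.

Call:
{"name": "servo_tool", "arguments": {"rows": [{"x": 0,"y": 0,"z": -0.0008,"ax": 0,"ay": 0,"az": 0},{"x": 0,"y": 0,"z": -0.0008,"ax": 0,"ay": 0,"az": 0},{"x": 0,"y": 0,"z": -0.0008,"ax": 0,"ay": 0,"az": 0}]}}

```text
time_s: 22.43
eef_pos: [0.468, 0.2967, 0.0717]
tool_rot: [0.133, 0.991, 0.0, 0.0]
ft_force: [-0.5, -0.1, -1.9]
finger_gap: 0.0219
finger_force: 29.9
```

Call:
{"name": "servo_tool", "arguments": {"rows": [{"x": 0,"y": 0,"z": 0,"ax": 0,"ay": 0,"az": 0},{"x": 0,"y": 0,"z": 0,"ax": 0,"ay": 0,"az": 0},{"x": 0,"y": 0,"z": 0,"ax": 0,"ay": 0,"az": 0},{"x": 0,"y": 0,"z": 0,"ax": 0,"ay": 0,"az": 0},{"x": 0,"y": 0,"z": 0,"ax": 0,"ay": 0,"az": 0}], "hand": 0.06}}

```text
time_s: 22.85
eef_pos: [0.468, 0.2968, 0.0719]
tool_rot: [0.132, 0.991, 0.0, 0.0]
ft_force: [-1.1, 0.5, -0.4]
finger_gap: 0.0528
finger_force: 0.0
```

Call:
{"name": "servo_tool", "arguments": {"rows": [{"x": 0,"y": 0,"z": -0.01,"ax": 0,"ay": 0,"az": 0},{"x": 0,"y": 0,"z": -0.025,"ax": 0,"ay": 0,"az": 0},{"x": 0,"y": 0,"z": -0.05,"ax": 0,"ay": 0,"az": 0},{"x": 0,"y": 0,"z": -0.08,"ax": 0,"ay": 0,"az": 0},{"x": 0,"y": 0,"z": -0.11,"ax": 0,"ay": 0,"az": 0},{"x": 0,"y": 0,"z": -0.14,"ax": 0,"ay": 0,"az": 0},{"x": 0,"y": 0,"z": -0.14,"ax": 0,"ay": 0,"az": 0},{"x": 0,"y": 0,"z": -0.14,"ax": 0,"ay": 0,"az": 0}]}}

```text
time_s: 23.52
eef_pos: [0.4692, 0.2972, 0.2148]
tool_rot: [0.132, 0.991, 0.001, 0.002]
ft_force: [0.2, 0.2, -0.8]
finger_gap: 0.0603
finger_force: 0.0
```

```bash
python3 -c "
from h import *
st();balls('top');balls('scene')
for c in('wrist','scene'):
 p,d=read_camera(c)
 for l in ('tamper','mat'):
  for r in tip_of(l,c)[:2]:print(c,l,r['score'],r['point'])
cv2.imwrite('pics/s5.png',cv2.resize(p[100:250,170:440,::-1],(800,444),interpolation=2))"
```

```text
t 23.52 uv 0.0985 0.275 foot 0.1468 yaw 164.8 F [ 0.2  0.2 -0.8] tau [ 0.01 -0.18 -0.  ] 0.06034448966844354
top 0.72 uv -0.037 -0.015 z 0.018
top 0.69 uv 0.016 0.048 z 0.021
top 0.63 uv 0.014 -0.039 z 0.023
top 0.57 uv -0.03 0.021 z 0.027
top 0.57 uv -0.016 -0.039 z 0.023
top 0.55 uv 0.029 -0.008 z 0.025
top 0.53 uv -0.002 -0.003 z 0.021
top 0.45 uv 0.049 0.016 z 0.021
scene 0.67 uv -0.017 -0.049 z 0.022
scene 0.67 uv 0.018 0.048 z 0.023
scene 0.61 uv 0.03 -0.01 z 0.025
scene 0.6 uv -0.035 0.026 z 0.025
scene 0.56 uv 0.055 0.05 z 0.025
scene 0.54 uv -0.001 -0.001 z 0.021
scene 0.53 uv -0.037 -0.015 z 0.023
scene 0.39 uv 0.015 -0.041 z 0.023
wrist tamper 0.68 [0.5319, 0.0167, 0.0229]
wrist tamper 0.63 [0.4922, 0.0036, 0.0207]
scene tamper 0.58 [0.4664, 0.292, 0.0009]
scene mat 0.91 [0.6724, 0.3786, -0.0014]
scene mat 0.86 [0.465, 0.2991, -0.0021]
```

View pics/s5.png

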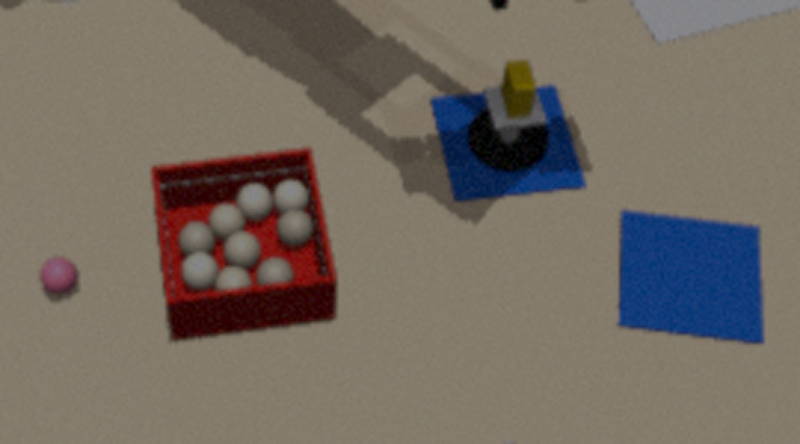

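The picture shows nine balls in one layer in the tub, and the tamper upright and centred on its mat at about (508,138). Handing in.

```bash
python3 -c "
from cell import *
print(hand_in())"
```

```text
the job is handed in; nothing more can be done
None
```

I handed the job in, with no verdict returned: the last pictures show all nine balls in one layer, I held a press of about 10 N on them, and the tamper stands released and upright in the middle of its mat; an early pass briefly pushed at about 41 N in total, close to the 45 N per-ball limit.

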